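Wedge the rocking shop scale

ROBOT

A 6-joint arm with a two-finger parallel gripper is mounted at the origin on the work surface. World frame = base frame: x ahead of the robot, y to its left, z up, the work surface at z = 0. Lengths are in mm, angles in rad, forces in N, time in s.
With the tool pointing down it reaches from about 300 to 775 mm from the base axis. Payload 14.6 kg.
Tool frame: the origin (TCP) lies on the centre line of the jaws, within the pads' length; the fingertips stand 19 mm ahead of it and the grasp point (between the pads) is the TCP (bot.tip_reach is the distance from the TCP to the fingertips, in mm); z points along the fingers, y is the line along which they close (so a half turn about z gives the same grasp; the last joint's range is limited). The gripper opens to 85 mm and grips with 20 to 120 N. Pads are 22 mm wide; open, the fingers measure 114 mm over their backs; the gripper's body (76 mm by 85 mm) begins 54 mm behind the grasp point. The pads swing forward as they close: fully open they stand 13 mm farther back than shut.
Start: joints at [1.113, 0.3, 1.521, -0, 1.321, -0.067], TCP at [209.507, 508.524, 250.281] pointing down, gripper open.
Joint ranges: [-3.03, 3.03], [-0.79, 2.21], [0.23, 2.52], [-1.04, 4.18], [0, 3.07], [-2.55, 2.55]. Speed limits (rad/s): [2.22, 2.22, 2.57, 3.14, 3.14, 3.14].

INTERFACE

Orientations are given as a unit quaternion [w, x, y, z].
In Python, from rig import bot gives the robot as it stands. Calls block until the motion is done:
- bot.move_to(position, orientation): joint-space move of the TCP to a pose.
- bot.servo_line(position, attitude=None, speed=150, until_force=None): straight line of the TCP; attitude=None keeps the orientation; speed is the mean speed in mm/s. With until_force (N) it stops when the force on the tool has changed by that much, and returns True; else False.
- bot.move_joints(angles): joint-space move.
- bot.move_gripper(opening, grip_force=None): finger opening in mm; grip_force is the grip in N (None keeps the last); returns when the fingers have stopped.
- bot.dwell(seconds).
- bot.ik(position, orientation): joint angles nearest the present ones, or None.
- bot.read_state(): the state.
- bot.read_camera(name): name is "side" or "top" or "wrist"; returns a dict with "image" (384x512x3 uint8, blue, green, red), "depth" (384x512 float32, mm along the optical axis (not along the pixel's ray), 0 where there is no reading), "fovy" (degrees; the focal length in pixels is half the picture's height over the tangent of half this angle, whatever the lens; pixels are square), "cx", "cy" (the principal point, pixels), "k1" (the pictures are not rectified: a ray, as slopes to the right and down, at radius r is drawn at 1 + k1 r^2 times it, then the intrinsics apply), "eye" and "attitude" of the camera in the world; the wrist camera has in their place "mount" (4x4, takes a point from camera to tool coordinates, whose origin is the TCP and whose axes are the flange's). Camera axes: x right, y down, z forward; pixel columns grow to the right and rows downward; lengths in mm; the calibration is good to about 2 mm. A picture is of the moment at which its call begins: read the wrist's pose just before it.
A pose or a line that the arm cannot do raises bot.MotionError and nothing moves.
- bot.finish_job(): hands the job in; it is judged then, once.
The state is a dict: "clock": time; "joint_positions": joint angles; "qvel": joint speeds; "effort": joint torques, N m; "ee_pos": TCP position; "tool_rot": TCP orientation; "ft_force": force on the tool from outside, world axes, zero at the start; "moment": the same for the moment, N m; "grip_width": finger opening in mm; "grip_force": force on a finger pad.
Only numpy, scipy, OpenCV 4.12 (cv2) and the standard library are available. Lean on these libraries where they do the work, as an engineer would, in place of code of your own. Each camera call takes 0.05 s, during which the arm holds its last target. There are 200 camera calls.

TASK

The weighing scale on the honey-shop counter rocks because its front-left foot has lost its rubber cap. With the fingertips, push the wooden wedge along the counter, thin end first, under that bare stud until the scale stands level and no longer rocks, then let go and leave the wedge there. Do not pick up the wedge, do not push or steady the scale itself, and leave the jars and other things where they are.

Things in the scene. Friction and masses are not known exactly. Their poses are not given: they have to be found in the camera images.
- wedge: loose wooden wedge (door-stop shape) lying flat on the counter, 140 mm long, 50 mm wide, 0.09 kg; its top slopes straight from 2 mm high at the thin end to 22 mm at the thick end. Origin: centre of its underside; x axis along its length towards the thin end, z up. The thick end is an upright flat face 70 mm behind the origin.
- wedge_toe (a point): middle of the wedge's thin edge (70 mm along +x from the wedge's origin)
- wedge_heel (a point): middle of the wedge's upright thick-end face, 11 mm above the counter
- scale_base: weighing scale: white body 250 x 250 mm, underside 30 mm, steel pan 67 mm above the counter, display on a post at the back right (223 mm high). Origin: on the counter under its centre; x to its back, y to its left. Feet on corner ears at x, y = +-145 mm: three rubber ones and, front left (x -145, y +145), a bare stud. It cannot slide, only rocks about the diagonal back-left to front-right.
- stud (a point): lowest point of the bare steel stud at the scale's front-left corner: 18 mm diameter, half-ball end, under an ear that reaches 16 mm around it, 30 mm above the counter. The end is about 4 mm above the counter while the scale leans onto that corner (resting on its battery box), 12 mm when the scale is level. Lifting it takes about 2 N.
- scale (a joint): how far the scale leans onto its front-left corner (rad): 0.038 leaning fully, 0 level with its three good feet all on the counter. It cannot go beyond level, so a wedge under the stud jams there and the push needed rises steeply (sliding it in takes up to about 8 N).
- jar_tall: tall honey jar, 66 mm diameter, 105 mm high; bystander; origin: centre of its underside
- jar_dark: small jar of dark honey, 60 mm diameter, 75 mm high; bystander; origin: centre of its underside
- jar_pale: small jar of pale honey with brass lid, 60 mm diameter, 75 mm high; bystander; origin: centre of its underside
- tin: tin, 66 mm diameter, 70 mm high; bystander; origin: centre of its underside
- taster_bowl: white ceramic bowl, 100 mm across, 45 mm high; bystander; origin: centre of its underside
- spoon: spoon lying flat, 150 mm long; bystander; origin: in its underside, about the middle
- jar_lid: loose jar lid lying flat, 64 mm diameter, 12 mm high; bystander; origin: centre of its underside

How it is judged (in metres and radians):
At the end, for the whole second after the job is handed in: The scale is level (less than 0.005 rad of lean left, 1 mm at the stud) and is borne there by the wedge: the wedge lies flat and still on the counter, the stud stands on its slope (within 23 mm of its centre line) and presses on it with more than 0.5 N (value of joint scale below 0.005 rad and contact force between wedge and scale_base above 0.5 N and height (world z) of wedge below 0.006 m and angle between wedge's own z axis and vertical below 0.05 rad and y of stud in the frame of wedge between -0.023 and 0.023 m and x of stud in the frame of wedge between -0.06 and 0.06 m and linear speed of wedge below 0.01 m/s and angular speed of wedge below 0.1 rad/s); the robot touches nothing.
It fails at once if the wedge is lifted or tipped up instead of being pushed along the counter (height (world z) of wedge above 0.012 m or angle between wedge's own z axis and vertical above 0.25 rad).
It fails at once if the robot pushes on the scale itself (more than 3 N) (contact force between any of the fingers, the arm and scale_base above 3 N).
It fails at once if a bystander is moved by more than 30 mm (distance of any of jar_tall, jar_dark, jar_pale, tin, taster_bowl, spoon, jar_lid from where it was at the start of the episode above 0.03 m).
It also fails if it takes over 56 s, if anything falls off the work surface, if the arm or the gripper's body presses on something with over 40 N, if the wrist force passes 120 N, or if a joint passes its speed limit or range.

## Working session

There is one attempt and no reset: what is moved stays moved. The work goes in short steps, each a Python script; the robot and the scene stay as the last script left them, time stands still between calls to the robot, and variables do not carry over. Pictures are saved under pics/ and viewed, at most 10 in all, crops included, and the job is handed in when it is done.

```bash
mkdir -p pics; ls
cat > h.py <<'E'
import numpy as np, cv2
from rig import bot
from scipy.spatial.transform import Rotation as R
def rot(q): return R.from_quat([q[1],q[2],q[3],q[0]]).as_matrix()
def pose(c,s=None):
    if 'eye' in c:
        a=np.array(c['attitude'],float)
        return (a if a.shape==(3,3) else rot(a)), np.array(c['eye'],float)
    M=np.array(c['mount'],float); Rt=rot(s['tool_rot']); return Rt@M[:3,:3], Rt@M[:3,3]+np.array(s['ee_pos'])
def rays(c,uv):
    h=c['image'].shape[0]; f=h/2/np.tan(np.radians(c['fovy'])/2)
    K=np.array([[f,0,c['cx']],[0,f,c['cy']],[0,0,1.]])
    p=cv2.undistortPoints(np.array(uv,float).reshape(-1,1,2),K,np.array([c['k1'],0,0,0.])).reshape(-1,2)
    return np.c_[p,np.ones(len(p))]
def onplane(c,uv,z,s=None):
    A,e=pose(c,s); d=rays(c,uv)@A.T
    return e+d*((z-e[2])/d[:,2])[:,None]
def withdepth(c,uv,s=None):
    A,e=pose(c,s); uv=np.array(uv).reshape(-1,2); d=c['depth'][uv[:,1].astype(int),uv[:,0].astype(int)]
    return e+(rays(c,uv)*d[:,None])@A.T
E
python3 - <<'E'
from h import *
import pickle
s=bot.read_state();print(s)
D={}
for n in('top','side','wrist'):
    c=bot.read_camera(n);D[n]=c;print(n,{k:v for k,v in c.items() if k not in('image','depth')})
    cv2.imwrite(f'pics/{n}0.png',c['image'])
pickle.dump((s,D),open('d0.pkl','wb'))
cv2.imwrite('pics/top0x.png',cv2.resize(D['top']['image'],(800,600)))
E
```

```text
pics
{'clock': 0.0, 'joint_positions': array([ 1.11339318e+00,  3.00483171e-01,  1.52162101e+00, -1.15499251e-05,
        1.32067812e+00, -6.66225341e-02]), 'qvel': array([-2.51022142e-04, -1.66778608e-03,  7.54323579e-04,  8.53476370e-05,
        1.18835869e-03,  1.62530731e-03]), 'effort': array([-3.13737910e-03, -5.43480957e+01, -3.61809468e+01, -1.47979581e-04,
        3.93058261e-03, -5.35292685e-06]), 'ee_pos': array([209.41926849, 508.33089266, 249.69778494]), 'tool_rot': array([-1.48670698e-04,  1.94147987e-01,  9.80972072e-01, -5.75971193e-04]), 'ft_force': array([ 0.31644395,  0.01067271, -0.46166909]), 'moment': array([0.01273823, 0.00850087, 0.04593989]), 'grip_force': 0.0, 'grip_width': 85.44081061907397}
top {'fovy': 57.832043256592485, 'cx': 255.2712760087197, 'cy': 190.1703465556152, 'k1': 0.004382209399326924, 'eye': array([379.21394465, -34.87751207, 857.77218555]), 'attitude': array([-0.07583206,  0.70340076, -0.70219395,  0.08000327])}
side {'fovy': 56.74154887056259, 'cx': 254.1116067981515, 'cy': 193.01820254959856, 'k1': -0.021744523319088174, 'eye': array([ -34.4589972 , -611.64790165,  587.01834866]), 'attitude': array([-0.42887945,  0.81504921, -0.34602982,  0.17894293])}
wrist {'fovy': 69.50813513304973, 'cx': 256.93016229497675, 'cy': 190.5933047987702, 'k1': 0.014010730722112329, 'mount': array([[ 4.69758780e-04, -9.55818636e-01, -2.93956654e-01,
         7.55341274e+01],
       [ 9.99999651e-01,  2.45994372e-04,  7.98187786e-04,
         4.31210618e-01],
       [-6.90611078e-04, -2.93956927e-01,  9.55818418e-01,
        -1.23370389e+02],
       [ 0.00000000e+00,  0.00000000e+00,  0.00000000e+00,
         1.00000000e+00]])}
```

View pics/top0x.png

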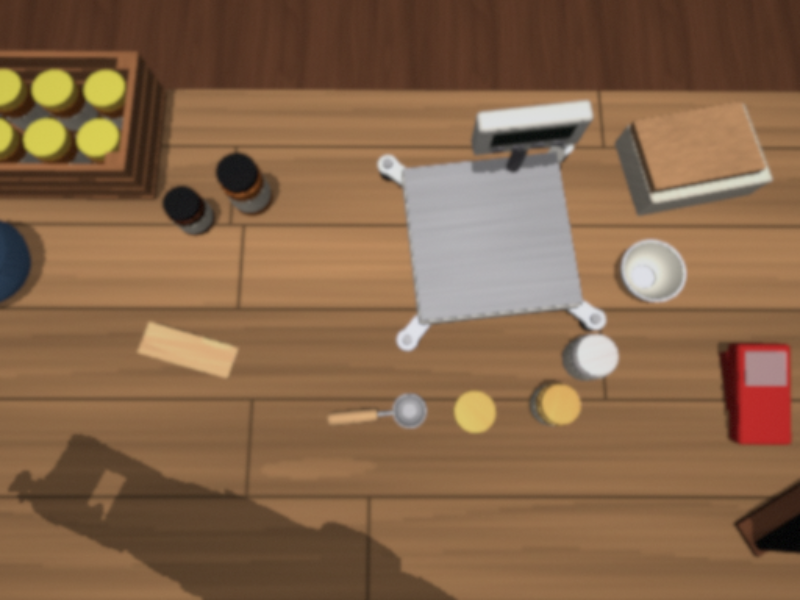

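View pics/side0.png

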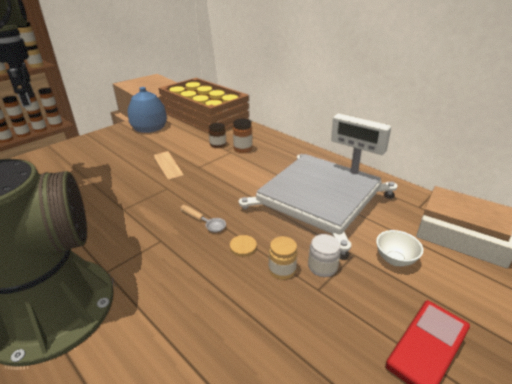

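The top view shows the wedge at about (188,350) of 800x600. The bare stud's ear is at (408,338), the other ears at (390,165) and (595,318), and the spoon at (330–425,412). Next I'll measure them.

Run:
```python
from h import *
import pickle
s,D=pickle.load(open('d0.pkl','rb'));c=D['top']
k=512/800
names=['FLear','BLear','FRear','spoonL','spoonR','lidjar','handleend']
uv=np.array([[408,338],[388,163],[595,318],[330,418],[425,411],[475,412],[240,180]])*k
for n,p,q in zip(names,withdepth(c,uv),onplane(c,uv,33)):print(n,p.round(1),q.round(1))
# wedge mask by brightness in box
def wedge(c,s,box,nm):
    x0,y0,x1,y1=box; im=c['image'][y0:y1,x0:x1]
    g=cv2.GaussianBlur(im,(3,3),0)[:,:,1]
    t,m=cv2.threshold(g,0,255,cv2.THRESH_OTSU)
    cn=max(cv2.findContours(m,0,2)[0],key=cv2.contourArea)+[x0,y0]
    r=cv2.boxPoints(cv2.minAreaRect(cn.astype(np.float32)));print(nm,t,cv2.contourArea(cn),r.round(1).tolist())
    M=np.zeros(c['depth'].shape,np.uint8);cv2.drawContours(M,[cn.astype(int)],-1,1,-1);M=cv2.erode(M,np.ones((3,3)))
    v,u=np.nonzero(M*(c['depth']>0));P=withdepth(c,np.c_[u,v],s)
    print('corners z=11',onplane(c,r,11,s).round(1).tolist())
    A=np.c_[P[:,:2]-P[:,:2].mean(0),np.ones(len(P))];f=np.linalg.lstsq(A,P[:,2],rcond=None)[0];print('mean',P.mean(0),'slope',f)
wedge(c,None,(78,195,165,250),'top')
```

```text
FLear [499.8 -53.6  36.7] [500.3 -53.7  33. ]
BLear [784.2 -21.8  46.1] [790.8 -21.5  33. ]
FRear [ 530.  -338.7   44.1] [ 532.1 -342.9   33. ]
spoonL [380.7  63.8  18.9] [380.7  62.1  33. ]
spoonR [391.2 -79.7  14.7] [391.  -78.7  33. ]
lidjar [ 389.9 -156.4    9.6] [ 389.6 -153.1   33. ]
handleend [726.1 197.3 105.8] [759.6 219.7  33. ]
top 139.0 1196.0 [[87.5999984741211, 225.3000030517578], [93.5999984741211, 204.6999969482422], [152.1999969482422, 221.8000030517578], [146.1999969482422, 242.39999389648438]]
corners z=11 [[480.7, 367.8, 11.0], [531.6, 358.5, 11.0], [489.5, 211.7, 11.0], [439.6, 222.9, 11.0]]
mean [484.77252748 289.23516039  12.61500351] slope [ 0.04420555  0.13689376 12.61500351]
```

View pics/wrist0.png

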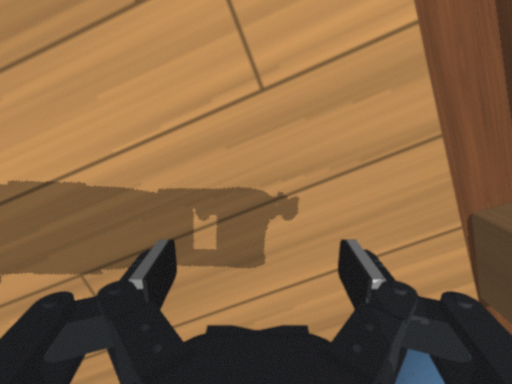

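The wedge's thin end already points to the scale: the slope fit rises towards +y and its heading is about -107°. I'll rotate it by about 20° with a side push on the heel, then push it straight. First, a closer look from the wrist camera.

```bash
cat >> h.py <<'E'
def down(txdeg):  # tool pointing down, tool x at this world heading
    a=np.radians(txdeg)/2; return [0,np.cos(a),np.sin(a),0]
def wedge_wrist(name=None):
    s=bot.read_state(); c=bot.read_camera('wrist')
    if name: cv2.imwrite(f'pics/{name}.png',c['image'])
    v,u=np.mgrid[0:384,0:512]; P=withdepth(c,np.c_[u.ravel(),v.ravel()],s).reshape(384,512,3)
    return s,c,P
E
python3 - <<'E'
from h import *
print(bot.tip_reach, bot.read_state()['clock'])
for tx in(-85,95):
    for p in([515,400,230],[505,60,25],[530,345,25]): print(tx,p,bot.ik(p,down(tx)))
bot.move_to([510,400,250],down(-85)); bot.move_gripper(0)
s,c,P=wedge_wrist('w1'); print(s['ee_pos'],s['clock'])
np.savez('w1.npz',P=P)
E
```

```text
19.0 0.15
-85 [515, 400, 230] None
-85 [505, 60, 25] None
-85 [530, 345, 25] None
95 [515, 400, 230] [ 6.04214181e-01  5.46040980e-01  1.22226269e+00 -4.44089210e-16
  1.37328898e+00  5.16947719e-01]
95 [505, 60, 25] [ 4.62261755e-02  5.21550055e-01  1.81013670e+00 -4.44089210e-16
  8.09905900e-01 -4.10402871e-02]
95 [530, 345, 25] [ 5.19130666e-01  7.34120400e-01  1.43350591e+00 -4.44089210e-16
  9.73966343e-01  4.31864203e-01]Traceback (most recent call last):
  File "<stdin>", line 5, in <module>
rig.MotionError: the arm cannot take that pose within its joint ranges
```

Run:
```python
from h import *
bot.move_to([490,215,230],down(95)); bot.move_gripper(0)
s,c,P=wedge_wrist('w1'); print(s['ee_pos'],s['clock'])
np.savez('w1.npz',P=P)
```

```text
[490.00997138 214.97039856 229.99952179] 2.425
```

View pics/w1.png

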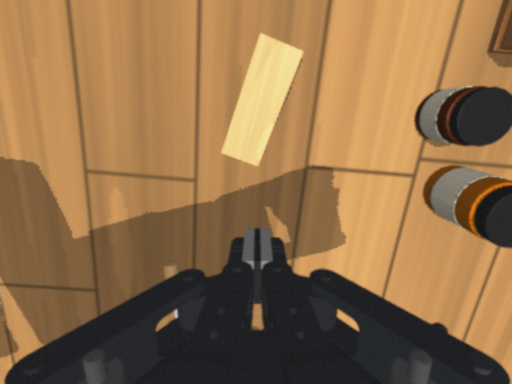

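The wrist view shows the wedge with its thick corners at (262,34) and (303,50) and its thin corners at (222,152) and (259,165).

```bash
cat >> h.py <<'E'
def find_wedge(guess=None):
    s=bot.read_state(); c=bot.read_camera('wrist'); im=c['image']
    m=cv2.inRange(cv2.GaussianBlur(im,(3,3),0),(105,175,190),(255,255,255))
    m=cv2.morphologyEx(m,cv2.MORPH_OPEN,np.ones((5,5)))
    cs=[k for k in cv2.findContours(m,0,2)[0] if cv2.contourArea(k)>800]
    for k in cs:
        r=cv2.boxPoints(cv2.minAreaRect(k)); q=cv2.approxPolyDP(k,0.04*cv2.arcLength(k,True),True).reshape(-1,2)
        if len(q)!=4: q=r
        g=onplane(c,q,10,s); i=np.argsort(-g[:,1]); thick=onplane(c,q[i[:2]],22,s); thin=onplane(c,q[i[2:]],2,s)
        h,t=thick.mean(0)[:2],thin.mean(0)[:2]; L=np.linalg.norm(t-h); 
        print('area',cv2.contourArea(k),'heel',h.round(1),'toe',t.round(1),'L',L.round(1),'head',np.degrees(np.arctan2(*(t-h)[::-1])).round(2),'W',np.linalg.norm(thick[0]-thick[1]).round(1),np.linalg.norm(thin[0]-thin[1]).round(1), q.tolist())
    return s,c
E
python3 - <<'E'
from h import *
s,c=find_wedge()
for p in([240,110],[262,100],[200,60],[350,100]): print(c['image'][p[1],p[0]])
E
```

```text
area 5239.0 heel [505.5 354.4] toe [463.5 226.7] L 134.4 head -108.2 W 45.6 43.1 [[264, 34], [222, 148], [252, 164], [301, 56]]
[143 216 243]
[139 214 241]
[ 76 120 161]
[ 93 152 206]
```

Run:
```python
from h import *
q=down(94.6)
bot.move_to([568,334,120],q)
bot.servo_line([568,334,24],speed=100)
bot.servo_line([510,341,24],speed=40)
print(bot.read_state()['ft_force'],bot.read_state()['ee_pos'])
bot.servo_line([530,341,24],speed=80)
bot.servo_line([540,341,120],speed=150)
bot.move_to([490,205,230],q)
s,c=find_wedge(); print(s['clock']); cv2.imwrite('pics/w2.png',c['image'])
# stud from above, further
bot.move_to([470,-150,210],q); s=bot.read_state(); c=bot.read_camera('wrist'); cv2.imwrite('pics/w3.png',c['image'])
import pickle; pickle.dump((s,c),open('w3.pkl','wb')); print(s['clock'],s['ee_pos'])
```

```text
[-0.52340557  0.35715645 -0.01909795] [510.1159688  340.91746837  23.95449662]
area 5364.0 heel [470.4 353.7] toe [473.6 216.6] L 137.1 head -88.67 W 48.7 48.6 [[227, 31], [226, 156], [264, 159], [273, 34]]
7.9417
9.325 [ 470.39485164 -149.18636298  209.92207788]
```

View pics/w3.png

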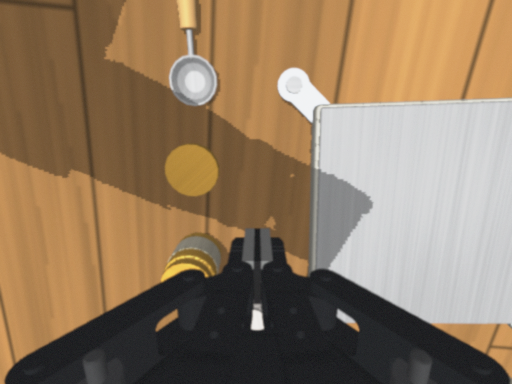

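The wrist view shows the bare-stud ear's round end centred at about (294,84). The spoon bowl at (193,80) is clear of the path.

Run:
```python
from h import *
import pickle
s,c=pickle.load(open('w3.pkl','rb'))
p=[[294,84],[294,78],[285,84],[318,106],[193,80]]
print(withdepth(c,p,s).round(1)); print(onplane(c,p,34,s).round(1))
```

```text
[[499.5 -50.2  35.9]
 [498.9 -44.6  35.1]
 [491.  -50.5  30.2]
 [523.9 -69.3  48.7]
 [391.2 -52.6   2.6]]
[[499.7 -50.   34. ]
 [499.  -44.5  34. ]
 [490.7 -50.8  34. ]
 [527.  -69.1  34. ]
 [398.1 -54.7  34. ]]
```

```bash
cat >> h.py <<'E'
def push(c,h0,h1,arc,total,gap=82,z=24,n=5,speed=60):
    """push the wedge from behind as a unicycle at its centre: arc h0->h1 then straight"""
    c=np.array(c,float); u=lambda h:np.array([np.cos(np.radians(h)),np.sin(np.radians(h))])
    T=lambda c,h,g:[*(c-g*u(h)),z]
    p=T(c,h0,gap+15); bot.move_to([p[0],p[1],110],down(h0+180)); bot.move_gripper(14)
    bot.servo_line(p,speed=120)
    bot.servo_line(T(c,h0,gap),speed=40)
    for i in range(n):
        h=h0+(h1-h0)*(i+.5)/n; c=c+u(h)*arc/n; h=h0+(h1-h0)*(i+1)/n
        bot.servo_line(T(c,h,gap),down(h+180),speed=speed)
    if total>arc: c=c+u(h1)*(total-arc); bot.servo_line(T(c,h1,gap),speed=speed)
    s=bot.read_state(); print('end',s['ee_pos'],s['ft_force'],s['clock'],'pred centre',c)
    return c,u(h1)
def leave(u):
    p=bot.read_state()['ee_pos']; bot.servo_line([p[0]-20*u[0],p[1]-20*u[1],p[2]],speed=80)
    p=bot.read_state()['ee_pos']; bot.servo_line([p[0],p[1],130],speed=200)
E
python3 - <<'E'
from h import *
c,u=push([472,285],-88.7,-84.8,80,245); leave(u)
bot.move_to([490,-50,230],down(95))
s,c=find_wedge(); print(s['clock']); cv2.imwrite('pics/w4.png',c['image'])
E
```

```text
end [483.98687674 122.54711211  23.95423381] [ 0.37648804 -0.24780656  0.09143205] 18.0 pred centre [491.48895824  40.8225423 ]
area 15508.0 heel [715.  -65.9] toe [ 717.  -230.9] L 165.0 head -89.32 W 184.8 230.6 [[511, 198], [361, 200], [334, 265], [458, 331]]
area 5540.0 heel [484.7 111.4] toe [496.3 -25.8] L 137.7 head -85.19 W 48.1 48.1 [[243, 20], [245, 149], [283, 150], [289, 21]]
19.9583
```

View pics/w4.png

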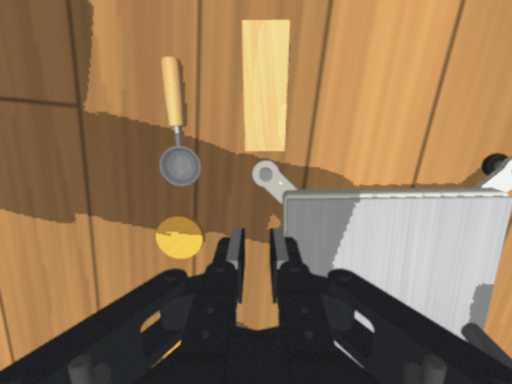

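Now aligned within about 2 mm of the stud. I'll push on slowly until it jams (force rise), then let go and check.

Run:
```python
from h import *
c,u=push([490.5,42.8],-85.1,-84.9,30,35,n=1,speed=60)
p=np.array(bot.read_state()['ee_pos']); f0=bot.read_state()['ft_force']
for d in range(10,81,5):
    hit=bot.servo_line([*(p[:2]+d*u),24],speed=25,until_force=13)
    s=bot.read_state(); print(d,hit,(s['ee_pos']-p)[:2].round(1),(s['ft_force']-f0).round(1),round(s['clock'],1))
    if hit or (s['ft_force']-f0)[:2]@-u>13: break
leave(u)
bot.move_to([490,-90,230],down(95))
s,c=find_wedge(); print(s['clock']); cv2.imwrite('pics/w5.png',c['image'])
t=bot.read_camera('side'); cv2.imwrite('pics/s5.png',cv2.resize(t['image'][150:260,180:330],None,fx=4,fy=4,interpolation=2))
a=bot.read_camera('top')
import pickle; a0=pickle.load(open('d0.pkl','rb'))[1]['top']
# pan tilt before/after by depth plane fit
for k in(a0,a):
    v,u_=np.mgrid[120:190:3,275:355:3]; P=withdepth(k,np.c_[u_.ravel(),v.ravel()]); P=P[(P[:,2]>50)&(P[:,2]<85)]
    print('pan',np.linalg.lstsq(np.c_[P[:,:2]-[645,-200],np.ones(len(P))],P[:,2],rcond=None)[0].round(4))
```

```text
end [486.2669439   89.50341149  23.96994292] [ 0.12792751 -0.08194875 -0.17070702] 23.4167 pred centre [493.55914377   7.93395373]
10 False [  0.9 -10.1] [ 0.  -0.5  0.2] 24.0
15 False [  1.3 -15.2] [0.2 0.4 1.1] 24.3
20 False [  1.8 -20.2] [ 0.7 -1.  -0.1] 24.7
25 False [  2.3 -25.1] [-0.8  0.6  0.1] 25.0
30 False [  2.7 -30.1] [-0.7 -0.4  0.2] 25.4
35 False [  3.1 -35.1] [-0.9 -0.3  0.3] 25.7
40 False [  3.6 -40.1] [ 0.1 -0.7 -0.5] 26.1
45 False [  4.  -45.1] [ 1.  -0.  -0.3] 26.4
50 False [  4.5 -50.1] [0.2 0.3 0.5] 26.8
55 False [  4.9 -55. ] [ 0.2 -0.1 -0.5] 27.1
60 False [  5.4 -60. ] [-1.2  0.3  0. ] 27.5
65 False [  5.8 -65. ] [-0.4  0.4 -0.3] 27.8
70 False [  6.2 -69.7] [-0.5  4.1  0.8] 28.2
75 True [  6.1 -71.7] [-0.2  0.8 -0.1] 28.4
area 20775.0 heel [680.8 -66.3] toe [ 767.  -337.3] L 284.4 head -72.37 W 221.1 285.3 [[324.9061584472656, 167.6364288330078], [510.9921569824219, 163.6345672607422], [514.6983642578125, 335.9742431640625], [328.6123962402344, 339.97607421875]]
area 3001.0 heel [497.3   8. ] toe [510.6 -86.1] L 95.0 head -81.94 W 58.8 67.8 [[245.58621215820312, 87.03446960449219], [298.3353271484375, 85.74790954589844], [300.2835998535156, 165.62721252441406], [247.53448486328125, 166.9137725830078]]
30.15
pan [ 2.90000e-02 -2.51000e-02  6.79083e+01]
pan [-4.30000e-03  4.90000e-03  6.77445e+01]
```

View pics/w5.png

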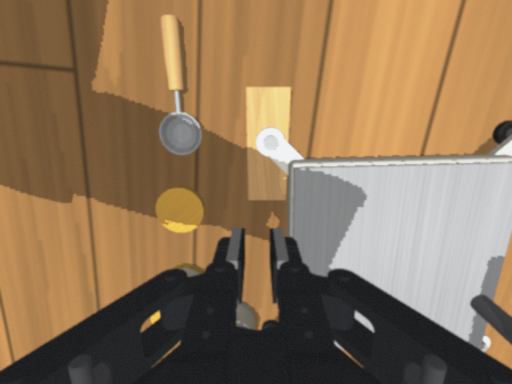

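The wedge lies centred under the ear: the ear's round end is at (270,141), and the wedge spans x 246–291 and y 87–200. The push force rose steeply at the end. The pan plane shows the lean gone after release, and the arm is clear, so I'm handing the job in.

Run:
```python
from rig import bot
print(bot.finish_job())
```

```text
the job is handed in; nothing more can be done
None
```

I pushed the wedge under the bare stud until it jammed, and the scale measured level after I let go. I handed the job in at about 30 s on the robot's clock; no verdict was returned.

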